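# Free the seized latch of the plant-food caddy

### The job

The latch knob on the plant-food caddy has seized and its neck is brittle: work it gently back and forth in small, growing arcs until it breaks free, never forcing it, then swing the latch bar anticlockwise about a quarter turn, well clear of the lid. Lift the lid off and set it down gently, right way up and flat, on the floor of the stainless dish. Leave the jar, the tin, the bowl and the scoop where they stand.

Things in the scene. Friction and masses are not known exactly. Their poses are not given: they have to be found in the camera images.
- caddy: green steel plant-food caddy, screwed to the walnut flap: base plate 115 x 215 x 4 mm, on it at local y = +52.5 a round canister (diameter 100, inner diameter 92, rim 58 mm above the flap) and at local y = -52.5 a copper latch post. Origin on the flap at the middle of the plate, z up
- knob_grip (a point): middle of the red latch knob, on its vertical axis, 95 mm above the flap. The knob is an upright plate 18 mm thick (local x), 46 long (local y), 38 high (74 to 112 mm above the flap), standing on the latch bar. The frame turns with the knob: pinch it across local x
- latch (a joint): angle of the latch bar about the post, rad, positive anticlockwise from above; 0 = over the lid, 1.0 = well clear, stops at -0.6 and 1.4. It starts near 0, seized between two hard stops 0.3 rad apart, anywhere between -0.27 and 0.27. Leaning on a stop for 0.25 s may make the seizure yield (not felt); then the next swing the other way goes farther. Friction 0.05 N m once moving
- latch_tip (a point): tip of the flat steel latch bar, 70 mm from the knob's axis; bar 18 mm wide, its top 71.5 mm above the flap, 2.5 mm above the lid when over it. The seizure yields at the clockwise and the anticlockwise stop in turn, up to three times; the swings grow but stay within 0.45 rad either side, until the bar turns freely, to be swung anticlockwise
- neck (a joint): twist of the red knob against the latch bar in its springy brittle neck, rad, positive anticlockwise: 4 N m per rad, so 0.06 means a torque of 0.24 N m, which is ample to press against a stop. Beyond 0.13 either way (0.52 N m) the neck snaps
- lid_handle (a point): middle of the light wooden handle of the loose round lid, 84 mm above the flap when the lid is on. Handle 16 mm thick (local x), 44 long (local y), 40 high; pinch across local x. Below it a walnut disc, diameter 104 and 6 thick, its top 20 mm below this point, and a cork plug, diameter 84 and 8 thick, that sits in the canister; underside of the plug 34 mm below this point. Lid 0.2 kg
- dish_floor (a point): middle of the inner floor (4 mm above the flap) of the shallow round stainless dish: floor about 154 mm across, rim 200 mm across and 20 mm high; loose, 0.4 kg
- jar: frosted glass jar with metal cap, diameter 72, 106 high, origin under its middle; bystander
- tin: closed yellow tin with brass lid, diameter 88, 72 high, origin under its middle; bystander
- bowl: blue collapsible silicone bowl, diameter 148, 50 high, origin under its middle; bystander
- scoop: white plastic measuring scoop, cup diameter 48 and 30 high, origin under the cup's middle, flat handle 110 mm out along local -x; bystander
Mind the look-alikes: they are no part of the job. There is more than one size of the part that bears lid_handle; the job needs the larger. Of the things that look like the part that bears dish_floor, the smaller one is meant.

How it is judged:
By the outcome, as a careful person would: the job done as asked, in the order asked, and still so for the second after the job is handed in, with the robot touching nothing.
It also fails if it takes over 67 s, if anything falls off the work surface, if the arm or the gripper's body presses on something with over 40 N, if the wrist force passes 120 N, or if a joint passes its speed limit or range.

### The arm

A 6-joint arm with a two-finger parallel gripper is mounted at the origin on the work surface. World frame = base frame: x ahead of the robot, y to its left, z up, the work surface at z = 0. Lengths are in m, angles in rad, forces in N, time in s.
With the tool pointing down it reaches from about 0.35 to 0.8 m from the base axis. Payload 7.3 kg.
Tool frame: the origin (TCP) lies at the very end of the fingers, on their centre line; the grasp point (between the pads) lies 19 mm behind it; z points along the fingers, y is the line along which they close (so a half turn about z gives the same grasp; the last joint's range is limited). The gripper opens to 85 mm and grips with 20 to 120 N. Pads are 22 mm wide; open, the fingers measure 114 mm over their backs; the gripper's body (76 mm by 85 mm) begins 54 mm behind the grasp point. The pads swing forward as they close: fully open they stand 13 mm farther back than shut.
Start: joints at [0.959, 0.342, 1.524, -0, 1.275, -0.146], TCP at [0.236, 0.469, 0.231] pointing down, gripper open.
Joint ranges: [-2.53, 2.53], [-0.77, 2.02], [0.04, 2.7], [-1, 4.14], [0.28, 2.66], [-3.11, 3.11]. Speed limits (rad/s): [2.57, 2.57, 3.14, 3.14, 3.14, 3.14].

### API

Orientations are given as a unit quaternion [w, x, y, z].
In Python, from station import env gives the robot as it stands.
- The arm moves only by the tool servo_tool, never from a script. Its argument "plan" is one flat list of numbers, 4 for each row, row after row: the shift along the world's x, y, z each as a share of 40 mm, from -1 to 1, then the turn about the world's z as a share of 45 degrees, from -1 to 1. In form: [dx, dy, dz, yaw, dx, dy, dz, yaw, ...]. A call has 1 to 5 rows; each row shifts and turns the commanded pose from where the row before left it; what a row does not reach is not made up. A row lasts 1/12 s, in which the tool goes at most 41.7 mm and 7.16 degrees, less where a joint would pass 70% of its speed; a pose out of reach is approached as far as the arm can. A call with a number of a shift or a turn outside -1 to 1 is refused whole. A call with a gripper value outside its range is refused whole. "jaw" is the closure, from -1 (fully open) to 1 (shut), set as the call begins (left out, the last holds). The fingers move at their own pace and stop on an object; "squeeze" is the grip in N (left out, the last holds). Time passes only in rows, so rows that do not move let the fingers close. It gives the time, the measured TCP pose, the force, the opening and the grip force at its end, in the units of the state.
- env.get_obs(): the state, without advancing time (a new reading comes with each control period).
- env.capture(name): name is "side" or "top"; returns a dict with "image" (400x640x3 uint8, red, green, blue), "vfov" (degrees; the focal length in pixels is half the picture's height over the tangent of half this angle, whatever the lens; pixels are square), "cx", "cy" (the principal point, pixels), "dist_coeffs" ([k1, k2, p1, p2, k3] as OpenCV has them; the pictures are not rectified), "R" (3x3) and "t" (3): a world point X has camera coordinates R X + t. Camera axes: x right, y down, z forward; pixel columns grow to the right and rows downward; lengths in m; the calibration is good to about 2 mm. A picture is of the moment at which its call begins. There is no depth.
- env.job_done(): hands the job in; it is judged then, once.
The state is a dict: "time_s": time; "joint_pos": joint angles; "joint_vel": joint speeds; "joint_efforts": joint torques, N m; "tool_pos": TCP position; "ee_rot": TCP orientation; "ft_force": force on the tool from outside, world axes, zero at the start; "wrist_torque": the same for the moment, N m; "finger_gap": finger opening in m; "finger_force": force on a finger pad.
Only numpy, scipy, OpenCV 4.12 (cv2) and the standard library are available. Lean on these libraries where they do the work, as an engineer would, in place of code of your own. Each camera call takes 0.05 s, during which the arm holds its last target. There are 200 camera calls.

## Working session

There is one attempt and no reset: what is moved stays moved. The work goes in short steps, Python scripts to look and compute and a tool call to move; the robot and the scene stay as the last step left them, time stands still between calls to the robot, and variables do not carry over. Pictures are saved under pics/ and viewed, at most 12 in all, crops included, and the job is handed in when it is done.

Besides the shell and the picture viewer there is one more tool, called after "Call:" as name(argument=value, ...) on one line, values as JSON. servo_tool: Moves the arm, as the interface text tells. Its arguments: {"type":"object","properties":{"plan":{"type":"array","items":{"type":"number"}},"jaw":{"type":"number"},"squeeze":{"type":"number"}},"required":["plan"]}

```bash
mkdir -p pics; cat > h.py <<'E'
import numpy as np, cv2
from station import env
def cap(n):
    c=env.capture(n); h,w=c["image"].shape[:2]
    f=h/2/np.tan(np.radians(c["vfov"])/2)
    c["K"]=np.array([[f,0,c["cx"]],[0,f,c["cy"]],[0,0,1]]); c["d"]=np.array(c["dist_coeffs"],float)
    c["R"]=np.array(c["R"]);c["t"]=np.array(c["t"]); return c
def ray(c,uv):
    p=cv2.undistortPoints(np.array(uv,float).reshape(-1,1,2),c["K"],c["d"]).reshape(-1,2)
    d=np.c_[p,np.ones(len(p))]@c["R"]; return -c["R"].T@c["t"],d
def onz(c,uv,z):
    o,d=ray(c,uv); return o+d*((z-o[2])/d[:,2])[:,None]
def proj(c,X):
    return cv2.projectPoints(np.array(X,float).reshape(-1,1,3),cv2.Rodrigues(c["R"])[0],c["t"],c["K"],c["d"])[0].reshape(-1,2)
def save(c,name,crop=None,s=1):
    im=cv2.cvtColor(c["image"],cv2.COLOR_RGB2BGR)
    if crop: x,y,X,Y=crop; im=im[y:Y,x:X]
    cv2.imwrite("pics/"+name,cv2.resize(im,None,fx=s,fy=s,interpolation=cv2.INTER_CUBIC))
E
python3 - <<'E'
from h import *
for n in("top","side"):
    c=cap(n); save(c,n+"1.png",s=1.25); np.save(n+"1.npy",c,allow_pickle=True)
    print(n,c["K"][0,0],c["d"],-c["R"].T@c["t"],c["R"][2])
print(env.get_obs())
E
```

```text
top 433.071540500938 [0.03771866 0.         0.         0.         0.        ] [0.2883117  0.09679135 1.24020871] [ 0.1980581   0.0128553  -0.98010598]
side 498.0752439998049 [0.01374932 0.         0.         0.         0.        ] [ 0.49671677 -0.77041291  1.15669551] [ 0.03309698  0.62380797 -0.78087657]
{'time_s': 0.1, 'joint_pos': array([ 9.58988532e-01,  3.42654352e-01,  1.52492221e+00,  3.26297634e-05,
        1.27538493e+00, -1.45985557e-01]), 'joint_vel': array([-4.61346109e-04, -7.26268855e-04, -1.58879724e-03, -6.41326551e-04,
       -4.76131699e-04,  8.41423804e-05]), 'joint_efforts': array([ 1.45873797e-03, -4.34449804e+01, -2.46488160e+01, -6.03648118e-05,
        4.57015412e-03,  1.96608148e-06]), 'tool_pos': array([0.23556823, 0.46878967, 0.23069452]), 'ee_rot': array([-2.67660198e-04,  2.30815590e-01,  9.72997274e-01, -6.30099480e-04]), 'ft_force': array([-2.95857620e-01, -1.87130627e-01,  2.41189138e-04]), 'wrist_torque': array([-0.03121836,  0.06921896,  0.03261564]), 'finger_force': 0.0, 'finger_gap': 0.08558791437784181}
```

View pics/top1.png

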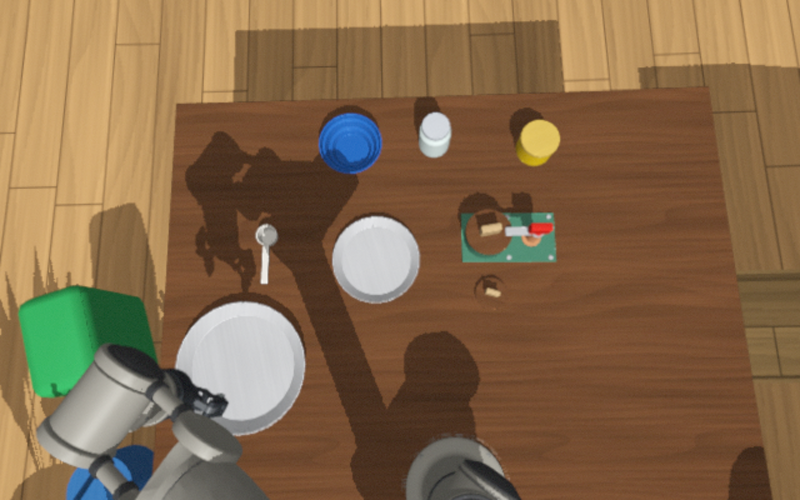

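View pics/side1.png

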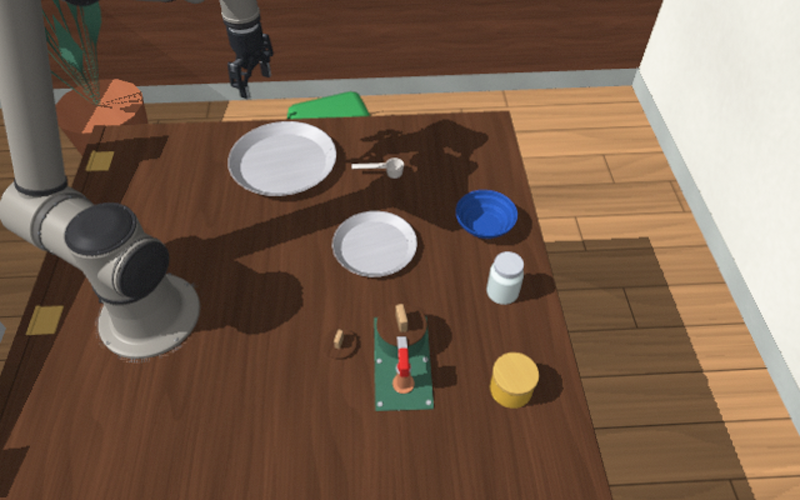

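Top view (800x500 picture): caddy with lid at (490,232) and red knob (541,229). A small look-alike lid stands at (490,292). There are two dishes, at (376,258) and (240,367). The lid on the canister is the larger of the lids, and the dish at (376,258) is the smaller of the dishes, so those are the ones meant. Next I measure them and confirm in a crop.

```bash
python3 - <<'E'
from h import *
T=np.load("top1.npy",allow_pickle=True).item();S=np.load("side1.npy",allow_pickle=True).item()
def masks(c):
    h=cv2.cvtColor(c["image"],cv2.COLOR_RGB2HSV).astype(int);H,s,v=h[...,0],h[...,1],h[...,2]
    return dict(red=((H<5)|(H>174))&(s>190)&(v>120),green=(H>65)&(H<90)&(s>90),wood=(H>8)&(H<22)&(s>60)&(s<140)&(v>150),steel=(s<30)&(v>150))
def comp(m,box):
    z=np.zeros(m.shape,np.uint8);x,y,X,Y=box;z[y:Y,x:X]=m[y:Y,x:X]*1
    n,l,st,ce=cv2.connectedComponentsWithStats(z);i=1+np.argmax(st[1:,4]);return (l==i).astype(np.uint8),st[i],ce[i]
def rect(m):return cv2.minAreaRect(cv2.findNonZero(m))
mt,ms=masks(T),masks(S)
bt=(360,160,455,220);bs=(290,235,355,335)
for n,m,c,b in(("T",mt,T,bt),("S",ms,S,bs)):
    for k in("red","wood","green"):
        M,st,ce=comp(m[k],b);r=rect(M);print(n,k,st,ce.round(1),np.round(r[0],1),np.round(r[1],1),round(r[2],1))
        if k=="green":
            z=(m[k]*1).astype(np.uint8);q=np.zeros_like(z);x,y,X,Y=b;q[y:Y,x:X]=z[y:Y,x:X]
            B=cv2.boxPoints(rect(q));W=onz(c,B,0.004);print(W.round(4),W.mean(0).round(4))
        if k=="red": print(" box@112",onz(c,cv2.boxPoints(r),.112).round(4)[:,:2].tolist())
        if k=="wood": print(" box@104",onz(c,cv2.boxPoints(r),.104).round(4)[:,:2].tolist())
for n,m,c,b in(("T",mt,T,(255,165,345,250)),("S",ms,S,(255,160,345,230))):
    M,st,ce=comp(m["steel"],b);e=cv2.fitEllipse(max(cv2.findContours(M,0,1)[0],key=len));print(n,"dish",st,e,onz(c,[e[0]],.004),onz(c,[e[0]],.02))
a=cv2.resize(T["image"][155:250,360:455],(570,570),interpolation=2);b=cv2.resize(S["image"][235:335,260:360],(570,570),interpolation=2)
cv2.imwrite("pics/crop1.png",cv2.resize(cv2.cvtColor(np.hstack([a,b]),4),(800,400)))
E
```

```text
T red [424 179  18   8 120] [432.  182.1] [432.5 182.5] [ 7. 17.] 90.0
 box@112 [[0.5495, -0.1746], [0.5482, -0.2193], [0.5292, -0.2178], [0.5305, -0.1732]]
T wood [385 178  17  11 136] [392.8 183. ] [392.9 183.1] [ 8.2 17.4] 79.7
 box@104 [[0.5499, -0.0689], [0.5572, -0.1149], [0.5349, -0.1175], [0.5276, -0.0716]]
T green [369 171  75  38 854] [408.3 199.3] [406.  189.5] [37. 74.] 90.0
[[ 0.6031 -0.0422  0.004 ]
 [ 0.5969 -0.2572  0.004 ]
 [ 0.4876 -0.2484  0.004 ]
 [ 0.4931 -0.037   0.004 ]] [ 0.5452 -0.1462  0.004 ]
S red [319 279   8  22 143] [322.5 289.7] [322.5 289.5] [21.  7.] 90.0
 box@112 [[0.5367, -0.1797], [0.5533, -0.1807], [0.5495, -0.2356], [0.5333, -0.2347]]
S wood [314 299  16  16 119] [319.7 308. ] [320.4 308.2] [16.4 10.4] 42.3
 box@104 [[0.5139, -0.246], [0.5311, -0.2275], [0.5573, -0.257], [0.5401, -0.2749]]
S green [ 300  262   47   66 1690] [321.6 301. ] [322.7 294.1] [65.4 45.1] 88.5
[[ 0.4914 -0.0418  0.004 ]
 [ 0.6141 -0.0451  0.004 ]
 [ 0.5993 -0.2539  0.004 ]
 [ 0.4885 -0.2507  0.004 ]] [ 0.5483 -0.1479  0.004 ]
T dish [ 266  173   70   69 3532] ((300.0582275390625, 206.13807678222656), (65.29362487792969, 69.34746551513672), 72.01072692871094) [[0.50380464 0.16201573 0.004     ]] [[0.50101556 0.16117155 0.02      ]]
S dish [ 273  169   60   51 2447] ((302.0876159667969, 193.95458984375), (50.62248229980469, 59.93731689453125), 89.72876739501953) [[0.50776506 0.17197181 0.004     ]] [[0.5076117  0.15889103 0.02      ]]
```

View pics/crop1.png

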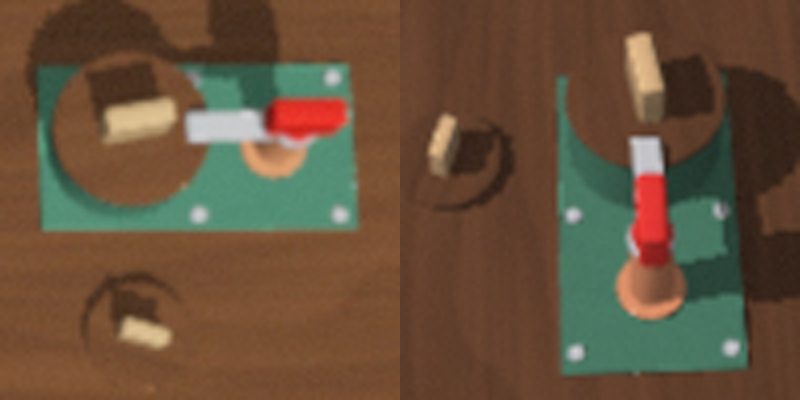

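The crop confirms it: the larger lid sits on the canister under the steel bar, with the red knob on the copper post. The small lid lies free beside the caddy. Moving to the knob at about (0.542,-0.198).

Call:
servo_tool(plan=[0.38,-0.83,0,-0.072,0.38,-0.83,0,-0.072,0.38,-0.83,0,-0.072,0.38,-0.83,0,-0.072,0.38,-0.83,0,-0.072], jaw=-1, squeeze=25)

```text
time_s: 0.52
tool_pos: [0.3118, 0.3015, 0.231]
ee_rot: [-0.0, 0.367, 0.93, -0.0]
ft_force: [1.4, 0.5, -0.2]
finger_gap: 0.0855
finger_force: 0.0
```

Call:
servo_tool(plan=[0.38,-0.83,0,-0.072,0.38,-0.83,0,-0.072,0.38,-0.83,0,-0.072,0.38,-0.83,0,-0.072,0.38,-0.83,0,-0.072])

```text
time_s: 0.93
tool_pos: [0.3879, 0.1354, 0.2312]
ee_rot: [-0.0, 0.494, 0.869, -0.0]
ft_force: [1.4, 0.0, -0.5]
finger_gap: 0.085
finger_force: 0.0
```

Call:
servo_tool(plan=[0.38,-0.83,0,-0.072,0.38,-0.83,0,-0.072,0.38,-0.83,0,-0.072,0.38,-0.83,0,-0.072,0.38,-0.83,0,-0.072])

```text
time_s: 1.35
tool_pos: [0.464, -0.0307, 0.2311]
ee_rot: [-0.0, 0.612, 0.791, -0.0]
ft_force: [-0.1, 1.4, -0.2]
finger_gap: 0.0853
finger_force: 0.0
```

Call:
servo_tool(plan=[0.38,-0.83,0,-0.072,0.38,-0.83,0,-0.072,0.38,-0.83,0,-0.072,0.38,-0.83,0,-0.072,0,0,0,0])

```text
time_s: 1.77
tool_pos: [0.5262, -0.1673, 0.2302]
ee_rot: [0.001, 0.699, 0.715, -0.001]
ft_force: [-1.4, 0.8, -0.2]
finger_gap: 0.0854
finger_force: 0.0
```

Call:
servo_tool(plan=[0.4,-0.75,0,-0.078,0,0,-0.95,0,0,0,-0.95,0,0,0,0,0])

```text
time_s: 2.1
tool_pos: [0.5364, -0.1898, 0.1481]
ee_rot: [-0.007, 0.718, 0.696, -0.002]
ft_force: [-1.6, 0.2, -1.0]
finger_gap: 0.0856
finger_force: 0.0
```

```bash
python3 - <<'E'
from h import *
o=env.get_obs();print(o["tool_pos"],o["ee_rot"])
c=cap("side");t=cap("top")
a=c["image"][225:335,280:380];b=t["image"][120:230,360:460]
cv2.imwrite("pics/p2.png",cv2.resize(cv2.cvtColor(np.hstack([a,b]),4),(800,440),interpolation=2))
p=o["tool_pos"];print(proj(c,p),proj(t,p))
for n,q in(("S",c),("T",t)):
    h=cv2.cvtColor(q["image"],41).astype(int);m=(((h[...,0]<5)|(h[...,0]>174))&(h[...,1]>170)&(h[...,2]>70)).astype(np.uint8)
    k,l,st,ce=cv2.connectedComponentsWithStats(m);i=1+np.argmax(st[1:,4]);print(n,st[i],ce[i])
E
```

```text
[ 0.53642583 -0.18981651  0.14805756] [-0.00669055  0.71799432  0.6960133  -0.00221003]
[[319.2252174  275.04526612]] [[433.49826826 180.52368683]]
S [319 279   9  23 160] [322.725 290.15 ]Traceback (most recent call last):
  File "<stdin>", line 9, in <module>
    return _wrapfunc(a, 'argmax', axis=axis, out=out, **kwds)
    return bound(*args, **kwds)
ValueError: attempt to get argmax of an empty sequence
```

View pics/p2.png

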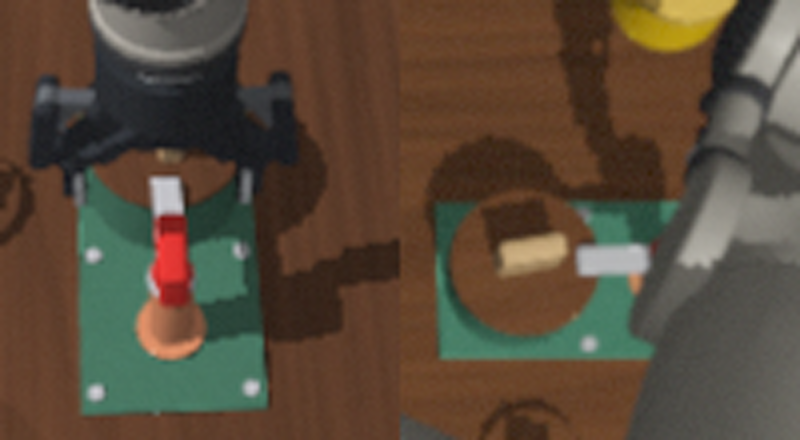

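The open fingers straddle the knob in the side view (crop 75 and 247, knob at 172), about 3 mm off in x. Settling, then correcting.

Call:
servo_tool(plan=[0,0,-0.5,0,0,0,0,0,0,0,0,0])

```text
time_s: 2.45
tool_pos: [0.5411, -0.1916, 0.1371]
ee_rot: [0.001, 0.718, 0.696, 0.0]
ft_force: [-0.2, -0.6, -0.1]
finger_gap: 0.0851
finger_force: 0.0
```

Call:
servo_tool(plan=[0.03,-0.16,-0.75,-0.01,0,0,-0.75,0,0,0,0,0,0,0,0,0])

```text
time_s: 2.78
tool_pos: [0.5418, -0.1979, 0.0762]
ee_rot: [-0.0, 0.721, 0.693, -0.0]
ft_force: [0.8, 0.4, 0.5]
finger_gap: 0.0853
finger_force: 0.0
```

Call:
servo_tool(plan=[0,0,0,0,0,0,0,0,0,0,0,0], jaw=0.3, squeeze=20)

```text
time_s: 3.03
tool_pos: [0.5429, -0.1985, 0.0775]
ee_rot: [0.002, 0.721, 0.693, 0.001]
ft_force: [0.1, 0.3, -0.7]
finger_gap: 0.0515
finger_force: 0.0
```

```bash
cat > o.py <<'E'
from station import env
import numpy as np
o=env.get_obs();q=o["ee_rot"];print("yaw",round(2*np.arctan2(q[2],q[1])-np.pi/2,4),"torque",o["wrist_torque"].round(3),"F",o["ft_force"].round(2),o["tool_pos"].round(4),o["finger_gap"].round(4),o["finger_force"])
E
python3 o.py
```

```text
Traceback (most recent call last):
  File "o.py", line 3, in <module>
    o=env.get_obs();q=o["ee_rot"];print("yaw",round(2*np.arctan2(q[2],q[1])-np.pi/2,4),"torque",o["wrist_torque"].round(3),"F",o["ft_force"].round(2),o["tool_pos"].round(4),o["finger_gap"].round(4),o["finger_force"])
                                                                                                                                                                             ^^^^^^^^^^^^^^^^^^^^^
AttributeError: 'float' object has no attribute 'round'
```

Call:
servo_tool(plan=[0,0,0,0,0,0,0,0,0,0,0,0,0,0,0,0,0,0,0,0], jaw=1, squeeze=20)

```text
time_s: 3.45
tool_pos: [0.5428, -0.1983, 0.0763]
ee_rot: [0.001, 0.721, 0.693, 0.001]
ft_force: [1.4, 0.1, 5.4]
finger_gap: 0.0242
finger_force: 19.6
```

```bash
sed -i 's/o\["finger_gap"\].round(4)/round(o["finger_gap"],4)/' o.py; python3 o.py
```

```text
yaw -0.0386 torque [ 0.232 -0.374  0.02 ] F [1.4  0.14 5.37] [ 0.5428 -0.1983  0.0763] 0.0242 19.5578071475029
```

Call:
servo_tool(plan=[0,0,0,0,0,0,0,0,0,0,0,0])

```text
time_s: 3.7
tool_pos: [0.5428, -0.1983, 0.0764]
ee_rot: [0.001, 0.721, 0.693, 0.001]
ft_force: [2.6, 1.7, 5.5]
finger_gap: 0.0242
finger_force: 19.6
```

```bash
python3 o.py; python3 - <<'E'
from h import *
c=cap("side");save(c,"p3.png",(290,240,350,320),7)
E
```

```text
yaw -0.0385 torque [ 0.21  -0.391  0.029] F [2.64 1.7  5.54] [ 0.5428 -0.1983  0.0764] 0.0242 19.562021791934967
```

View pics/p3.png

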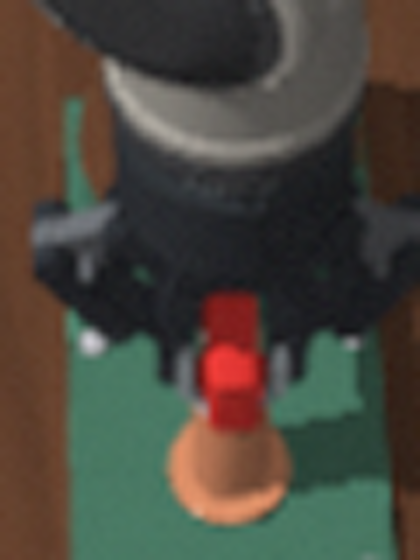

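The pads hold the knob squarely (about 188–278 px around the knob at 203–263 px) and the torque is near zero. Starting gently, anticlockwise.

Call:
servo_tool(plan=[0,0,0,0.025,0,0,0,0.025,0,0,0,0.012,0,0,0,0])

```text
time_s: 4.08
tool_pos: [0.5428, -0.1983, 0.0763]
ee_rot: [0.001, 0.703, 0.711, 0.001]
ft_force: [1.8, 0.7, 4.7]
finger_gap: 0.0238
finger_force: 19.6
```

```bash
python3 o.py
```

```text
yaw 0.0103 torque [ 0.251 -0.371 -0.09 ] F [1.79 0.71 4.73] [ 0.5428 -0.1983  0.0763] 0.0238 19.57694560289383
```

Call:
servo_tool(plan=[0,0,0,0.025,0,0,0,0.025,0,0,0,0,0,0,0,0])

```text
time_s: 4.42
tool_pos: [0.5428, -0.1983, 0.0763]
ee_rot: [0.001, 0.69, 0.724, 0.001]
ft_force: [2.2, 1.1, 5.4]
finger_gap: 0.024
finger_force: 19.6
```

```bash
python3 o.py
```

```text
yaw 0.0491 torque [ 0.246 -0.459 -0.152] F [2.22 1.11 5.41] [ 0.5428 -0.1983  0.0763] 0.024 19.57114040851593
```

Call:
servo_tool(plan=[0,0,0,0.025,0,0,0,0.013,0,0,0,0,0,0,0,0])

```text
time_s: 4.75
tool_pos: [0.5429, -0.1983, 0.0764]
ee_rot: [0.001, 0.679, 0.734, 0.001]
ft_force: [2.9, 0.8, 4.7]
finger_gap: 0.0238
finger_force: 19.6
```

```bash
python3 o.py
```

```text
yaw 0.0787 torque [ 0.175 -0.314 -0.249] F [2.93 0.83 4.7 ] [ 0.5429 -0.1983  0.0764] 0.0238 19.56929326057434
```

Anticlockwise stop reached: 0.25 N m and a slope matching the neck's spring. Holding 0.33 s, then swinging back clockwise inside the known free range.

Call:
servo_tool(plan=[0,0,0,0,0,0,0,0,0,0,0,0,0,0,0,0])

```text
time_s: 5.08
tool_pos: [0.5429, -0.1983, 0.0763]
ee_rot: [0.001, 0.679, 0.734, 0.001]
ft_force: [3.2, 1.2, 6.3]
finger_gap: 0.0242
finger_force: 19.6
```

Call:
servo_tool(plan=[0,0,0,-0.064,0,0,0,-0.064,0,0,0,-0.064,0,0,0,-0.064,0,0,0,0])

```text
time_s: 5.5
tool_pos: [0.5428, -0.1983, 0.0764]
ee_rot: [0.001, 0.75, 0.662, 0.001]
ft_force: [1.4, 1.5, 5.4]
finger_gap: 0.024
finger_force: 19.6
```

```bash
python3 o.py
```

```text
yaw -0.1241 torque [ 0.18  -0.372  0.162] F [1.42 1.54 5.41] [ 0.5428 -0.1983  0.0764] 0.024 19.586164355278015
```

Call:
servo_tool(plan=[0,0,0,0,0,0,0,0])

```text
time_s: 5.67
tool_pos: [0.5428, -0.1983, 0.0763]
ee_rot: [0.001, 0.749, 0.663, 0.001]
ft_force: [1.3, 2.0, 6.0]
finger_gap: 0.0237
finger_force: 19.6
```

```bash
python3 o.py
```

```text
yaw -0.1215 torque [ 0.155 -0.351  0.166] F [1.26 1.97 5.97] [ 0.5428 -0.1983  0.0763] 0.0237 19.586466550827026
```

Call:
servo_tool(plan=[0,0,0,-0.025,0,0,0,-0.013,0,0,0,0,0,0,0,0])

```text
time_s: 6.0
tool_pos: [0.5428, -0.1983, 0.0764]
ee_rot: [0.001, 0.759, 0.652, 0.001]
ft_force: [2.0, 0.9, 5.8]
finger_gap: 0.0238
finger_force: 19.6
```

```bash
python3 o.py
```

```text
yaw -0.1513 torque [ 0.201 -0.382  0.148] F [1.96 0.92 5.82] [ 0.5428 -0.1983  0.0764] 0.0238 19.586837589740753
```

Call:
servo_tool(plan=[0,0,0,-0.04,0,0,0,-0.036,0,0,0,0,0,0,0,0])

```text
time_s: 6.33
tool_pos: [0.5427, -0.1983, 0.0763]
ee_rot: [0.001, 0.778, 0.629, 0.001]
ft_force: [2.4, 1.3, 5.6]
finger_gap: 0.024
finger_force: 19.6
```

```bash
python3 o.py
```

```text
yaw -0.2111 torque [ 0.19  -0.304  0.201] F [2.38 1.33 5.65] [ 0.5427 -0.1983  0.0763] 0.024 19.594016075134277
```

Call:
servo_tool(plan=[0,0,0,-0.025,0,0,0,-0.013,0,0,0,0,0,0,0,0])

```text
time_s: 6.67
tool_pos: [0.5427, -0.1983, 0.0763]
ee_rot: [0.001, 0.787, 0.617, 0.001]
ft_force: [1.9, 0.8, 7.1]
finger_gap: 0.0239
finger_force: 19.6
```

```bash
python3 o.py
```

```text
yaw -0.2407 torque [ 0.236 -0.311  0.209] F [1.9  0.85 7.11] [ 0.5427 -0.1983  0.0763] 0.0239 19.593536853790283
```

```bash
cat > bar.py <<'E'
from h import *
import sys
def bar(c):
    h=cv2.cvtColor(c["image"],41).astype(int);m=((h[...,1]<60)&(h[...,2]>130))
    z=np.zeros(m.shape,np.uint8);z[160:215,385:424]=m[160:215,385:424]
    n,l,st,ce=cv2.connectedComponentsWithStats(z);i=1+np.argmax(st[1:,4]);r=cv2.minAreaRect(cv2.findNonZero((l==i)*np.uint8(1)))
    W=onz(c,[ce[i]],.0715)[0];v=W[:2]-[.5428,-.1983];return st[i].tolist(),W.round(4)[:2],"ang",round(float(np.arctan2(-v[0],v[1])),3)
if __name__=="__main__":
    print(bar(np.load("top1.npy",allow_pickle=True).item()));c=cap("top");print(bar(c))
    if len(sys.argv)>1: save(c,sys.argv[1],(370,140,450,220),7)
E
python3 bar.py p4.png
```

```text
([404, 181, 20, 9, 149], array([ 0.5438, -0.1533]), 'ang', -0.022)
([404, 178, 18, 9, 126], array([ 0.5506, -0.1514]), 'ang', -0.164)
```

View pics/p4.png

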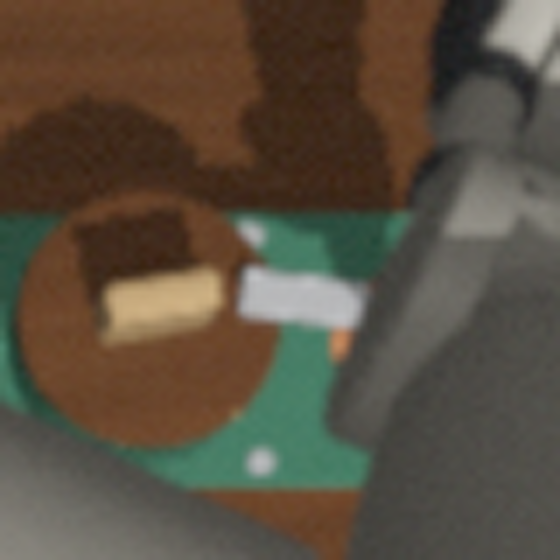

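The bar follows clockwise (tip at crop (240,290), tilted about -0.16 rad), so there is no slip in the grip.

Call:
servo_tool(plan=[0,0,0,-0.025,0,0,0,-0.025,0,0,0,0,0,0,0,0])

```text
time_s: 7.05
tool_pos: [0.5427, -0.1983, 0.0763]
ee_rot: [0.001, 0.799, 0.601, 0.001]
ft_force: [2.0, 1.4, 6.2]
finger_gap: 0.0238
finger_force: 19.6
```

```bash
python3 o.py; python3 bar.py
```

```text
yaw -0.2801 torque [ 0.173 -0.363  0.189] F [1.96 1.44 6.19] [ 0.5427 -0.1983  0.0763] 0.0238 19.593429565429688
([404, 181, 20, 9, 149], array([ 0.5438, -0.1533]), 'ang', -0.022)
([404, 177, 18, 10, 126], array([ 0.5522, -0.152 ]), 'ang', -0.199)
```

Call:
servo_tool(plan=[0,0,0,-0.025,0,0,0,-0.025,0,0,0,0,0,0,0,0])

```text
time_s: 7.43
tool_pos: [0.5427, -0.1983, 0.0763]
ee_rot: [0.001, 0.811, 0.586, 0.001]
ft_force: [1.8, 1.2, 5.8]
finger_gap: 0.0238
finger_force: 19.6
```

```bash
python3 o.py; python3 bar.py|tail -1
```

```text
yaw -0.3194 torque [ 0.218 -0.275  0.21 ] F [1.83 1.2  5.78] [ 0.5427 -0.1983  0.0763] 0.0238 19.59729015827179
([404, 176, 18, 11, 123], array([ 0.5543, -0.1517]), 'ang', -0.242)
```

Call:
servo_tool(plan=[0,0,0,-0.025,0,0,0,-0.025,0,0,0,0,0,0,0,0])

```text
time_s: 7.82
tool_pos: [0.5426, -0.1983, 0.0763]
ee_rot: [0.001, 0.822, 0.57, 0.001]
ft_force: [1.2, 1.3, 7.0]
finger_gap: 0.0239
finger_force: 19.6
```

```bash
python3 o.py; python3 bar.py|tail -1
```

```text
yaw -0.3589 torque [ 0.175 -0.32   0.079] F [1.19 1.33 6.99] [ 0.5426 -0.1983  0.0763] 0.0239 19.645213186740875
([404, 171, 18, 15, 128], array([ 0.5592, -0.1512]), 'ang', -0.336)
```

Call:
servo_tool(plan=[0,0,0,-0.025,0,0,0,-0.025,0,0,0,0,0,0,0,0])

```text
time_s: 8.2
tool_pos: [0.5426, -0.1983, 0.0764]
ee_rot: [0.001, 0.833, 0.553, 0.001]
ft_force: [0.7, 0.7, 6.9]
finger_gap: 0.0242
finger_force: 19.6
```

```bash
python3 o.py; python3 bar.py|tail -1
```

```text
yaw -0.3979 torque [ 0.251 -0.268  0.158] F [0.72 0.75 6.88] [ 0.5426 -0.1983  0.0764] 0.0242 19.649595022201538
([404, 171, 18, 15, 125], array([ 0.5592, -0.1511]), 'ang', -0.334)
```

Call:
servo_tool(plan=[0,0,0,-0.025,0,0,0,0,0,0,0,0,0,0,0,0,0,0,0,0])

```text
time_s: 8.67
tool_pos: [0.5426, -0.1983, 0.0763]
ee_rot: [0.001, 0.838, 0.545, 0.001]
ft_force: [1.8, 0.9, 6.2]
finger_gap: 0.0239
finger_force: 19.7
```

```bash
python3 o.py; python3 bar.py|tail -1
```

```text
yaw -0.4172 torque [ 0.18  -0.249  0.209] F [1.8  0.88 6.17] [ 0.5426 -0.1983  0.0763] 0.0239 19.65168982744217
([404, 171, 18, 15, 126], array([ 0.5593, -0.151 ]), 'ang', -0.336)
```

Call:
servo_tool(plan=[0,0,0,-0.018,0,0,0,0,0,0,0,0,0,0,0,0,0,0,0,0])

```text
time_s: 9.13
tool_pos: [0.5426, -0.1983, 0.0764]
ee_rot: [0.001, 0.842, 0.539, 0.001]
ft_force: [2.4, 1.5, 5.7]
finger_gap: 0.024
finger_force: 19.7
```

```bash
python3 o.py; python3 bar.py|tail -1
```

```text
yaw -0.4313 torque [ 0.176 -0.225  0.254] F [2.42 1.48 5.68] [ 0.5426 -0.1983  0.0764] 0.024 19.652478396892548
([404, 171, 18, 15, 126], array([ 0.5593, -0.1508]), 'ang', -0.335)
```

Call:
servo_tool(plan=[0,0,0,0.06,0,0,0,0.06,0,0,0,0.06,0,0,0,0.06,0,0,0,0])

```text
time_s: 9.6
tool_pos: [0.5427, -0.1983, 0.0763]
ee_rot: [0.001, 0.787, 0.617, 0.001]
ft_force: [1.5, 2.0, 6.2]
finger_gap: 0.0244
finger_force: 19.6
```

```bash
python3 o.py; python3 bar.py|tail -1
```

```text
yaw -0.2414 torque [ 0.227 -0.311 -0.151] F [1.48 2.01 6.25] [ 0.5427 -0.1983  0.0763] 0.0244 19.633514285087585
([404, 171, 18, 15, 134], array([ 0.5579, -0.1508]), 'ang', -0.308)
```

Call:
servo_tool(plan=[0,0,0,0.025,0,0,0,0.025,0,0,0,0,0,0,0,0])

```text
time_s: 9.98
tool_pos: [0.5427, -0.1983, 0.0763]
ee_rot: [0.001, 0.776, 0.631, 0.001]
ft_force: [1.2, 1.1, 6.5]
finger_gap: 0.0239
finger_force: 19.6
```

```bash
python3 o.py; python3 bar.py|tail -1
```

```text
yaw -0.2046 torque [ 0.154 -0.34  -0.162] F [1.21 1.12 6.52] [ 0.5427 -0.1983  0.0763] 0.0239 19.623403251171112
([404, 176, 18, 10, 124], array([ 0.5546, -0.152 ]), 'ang', -0.249)
```

Call:
servo_tool(plan=[0,0,0,0.06,0,0,0,0.06,0,0,0,0.06,0,0,0,0.04,0,0,0,0])

```text
time_s: 10.45
tool_pos: [0.5428, -0.1983, 0.0764]
ee_rot: [0.001, 0.718, 0.696, 0.001]
ft_force: [2.2, 1.2, 4.7]
finger_gap: 0.0239
finger_force: 19.6
```

```bash
python3 o.py; python3 bar.py|tail -1
```

```text
yaw -0.0301 torque [ 0.201 -0.433 -0.156] F [2.21 1.18 4.66] [ 0.5428 -0.1983  0.0764] 0.0239 19.61140215396881
([404, 180, 18, 8, 129], array([ 0.5464, -0.1511]), 'ang', -0.076)
```

Call:
servo_tool(plan=[0,0,0,0.03,0,0,0,0.03,0,0,0,0,0,0,0,0])

```text
time_s: 10.83
tool_pos: [0.5428, -0.1983, 0.0763]
ee_rot: [0.001, 0.702, 0.713, 0.001]
ft_force: [1.8, 2.2, 5.5]
finger_gap: 0.024
finger_force: 19.6
```

```bash
python3 o.py; python3 bar.py|tail -1
```

```text
yaw 0.0154 torque [ 0.253 -0.385 -0.172] F [1.78 2.23 5.47] [ 0.5428 -0.1983  0.0763] 0.024 19.60666537284851
([404, 181, 18, 8, 131], array([ 0.5443, -0.1517]), 'ang', -0.032)
```

Call:
servo_tool(plan=[0,0,0,0.03,0,0,0,0.03,0,0,0,0,0,0,0,0])

```text
time_s: 11.22
tool_pos: [0.5429, -0.1983, 0.0764]
ee_rot: [0.001, 0.685, 0.729, 0.001]
ft_force: [2.4, -0.1, 6.1]
finger_gap: 0.0239
finger_force: 19.6
```

```bash
python3 o.py; python3 bar.py|tail -1
```

```text
yaw 0.0625 torque [ 0.223 -0.425 -0.136] F [ 2.39 -0.08  6.08] [ 0.5429 -0.1983  0.0764] 0.0239 19.60280567407608
([404, 182, 18, 8, 124], array([ 0.5418, -0.1512]), 'ang', 0.02)
```

Call:
servo_tool(plan=[0,0,0,0.02,0,0,0,0.02,0,0,0,0,0,0,0,0])

```text
time_s: 11.6
tool_pos: [0.5429, -0.1983, 0.0763]
ee_rot: [0.001, 0.673, 0.739, 0.001]
ft_force: [2.6, 0.8, 5.7]
finger_gap: 0.0239
finger_force: 19.6
```

```bash
python3 o.py; python3 bar.py|tail -1
```

```text
yaw 0.0938 torque [ 0.189 -0.419 -0.168] F [2.62 0.84 5.67] [ 0.5429 -0.1983  0.0763] 0.0239 19.59701120853424
([404, 182, 18, 9, 124], array([ 0.5411, -0.1511]), 'ang', 0.037)
```

Call:
servo_tool(plan=[0,0,0,0.03,0,0,0,0.03,0,0,0,0,0,0,0,0])

```text
time_s: 11.98
tool_pos: [0.5429, -0.1983, 0.0764]
ee_rot: [0.001, 0.655, 0.755, 0.001]
ft_force: [2.8, 1.3, 5.7]
finger_gap: 0.0237
finger_force: 19.6
```

```bash
python3 o.py; python3 bar.py|tail -1
```

```text
yaw 0.1412 torque [ 0.226 -0.465 -0.069] F [2.82 1.31 5.71] [ 0.5429 -0.1983  0.0764] 0.0237 19.647273123264313
([404, 183, 18, 10, 121], array([ 0.5368, -0.1512]), 'ang', 0.127)
```

Call:
servo_tool(plan=[0,0,0,0.02,0,0,0,0.02,0,0,0,0,0,0,0,0])

```text
time_s: 12.37
tool_pos: [0.5429, -0.1983, 0.0764]
ee_rot: [0.001, 0.644, 0.765, 0.001]
ft_force: [2.7, 1.4, 5.0]
finger_gap: 0.024
finger_force: 19.6
```

```bash
python3 o.py; python3 bar.py|tail -1
```

```text
yaw 0.1724 torque [ 0.208 -0.465 -0.173] F [2.68 1.35 4.96] [ 0.5429 -0.1983  0.0764] 0.024 19.64618057012558
([404, 183, 18, 10, 121], array([ 0.5368, -0.1512]), 'ang', 0.127)
```

Call:
servo_tool(plan=[0,0,0,0.032,0,0,0,0,0,0,0,0,0,0,0,0,0,0,0,0])

```text
time_s: 12.83
tool_pos: [0.5429, -0.1983, 0.0763]
ee_rot: [0.001, 0.634, 0.773, 0.001]
ft_force: [3.2, 1.0, 6.2]
finger_gap: 0.0238
finger_force: 19.6
```

```bash
python3 o.py; python3 bar.py|tail -1
```

```text
yaw 0.1974 torque [ 0.17  -0.465 -0.179] F [3.16 1.02 6.18] [ 0.5429 -0.1983  0.0763] 0.0238 19.64379608631134
([405, 183, 17, 10, 119], array([ 0.5356, -0.1514]), 'ang', 0.152)
```

Call:
servo_tool(plan=[0,0,0,-0.07,0,0,0,-0.07,0,0,0,-0.07,0,0,0,-0.07,0,0,0,-0.07])

```text
time_s: 13.3
tool_pos: [0.5428, -0.1983, 0.0764]
ee_rot: [0.001, 0.735, 0.679, 0.001]
ft_force: [1.9, 0.8, 6.6]
finger_gap: 0.0242
finger_force: 19.7
```

Call:
servo_tool(plan=[0,0,0,-0.07,0,0,0,-0.07,0,0,0,-0.07,0,0,0,-0.05,0,0,0,0])

```text
time_s: 13.72
tool_pos: [0.5427, -0.1983, 0.0763]
ee_rot: [0.001, 0.8, 0.6, 0.001]
ft_force: [0.8, 1.6, 6.0]
finger_gap: 0.024
finger_force: 19.7
```

```bash
python3 o.py; python3 bar.py|tail -1
```

```text
yaw -0.283 torque [ 0.208 -0.265  0.199] F [0.83 1.56 5.97] [ 0.5427 -0.1983  0.0763] 0.024 19.689240753650665
([404, 177, 18, 10, 126], array([ 0.5526, -0.1518]), 'ang', -0.207)
```

The last 0.02 rad moved the bar at constant drag, so the anticlockwise stop has not been reached yet. Going back anticlockwise.

Call:
servo_tool(plan=[0,0,0,0.07,0,0,0,0.07,0,0,0,0.07,0,0,0,0.07,0,0,0,0.07])

```text
time_s: 14.18
tool_pos: [0.5428, -0.1983, 0.0763]
ee_rot: [0.001, 0.709, 0.706, 0.001]
ft_force: [2.5, 2.2, 5.7]
finger_gap: 0.0239
finger_force: 19.7
```

Call:
servo_tool(plan=[0,0,0,0.07,0,0,0,0.07,0,0,0,0.07,0,0,0,0.05,0,0,0,0])

```text
time_s: 14.6
tool_pos: [0.5429, -0.1983, 0.0764]
ee_rot: [0.001, 0.633, 0.774, 0.001]
ft_force: [3.1, 0.5, 5.4]
finger_gap: 0.0239
finger_force: 19.6
```

```bash
python3 o.py; python3 bar.py|tail -1
```

```text
yaw 0.1996 torque [ 0.267 -0.467 -0.147] F [3.11 0.51 5.45] [ 0.5429 -0.1983  0.0764] 0.0239 19.643431305885315
([405, 183, 17, 10, 120], array([ 0.5355, -0.1515]), 'ang', 0.154)
```

Call:
servo_tool(plan=[0,0,0,0.03,0,0,0,0.03,0,0,0,0,0,0,0,0])

```text
time_s: 14.98
tool_pos: [0.5429, -0.1983, 0.0763]
ee_rot: [0.001, 0.616, 0.788, 0.001]
ft_force: [2.7, 2.2, 6.7]
finger_gap: 0.0242
finger_force: 19.6
```

```bash
python3 o.py; python3 bar.py|tail -1
```

```text
yaw 0.2444 torque [ 0.201 -0.498 -0.259] F [2.66 2.17 6.72] [ 0.5429 -0.1983  0.0763] 0.0242 19.63972806930542
([404, 183, 18, 10, 121], array([ 0.5355, -0.1513]), 'ang', 0.153)
```

At the anticlockwise stop: the bar is fixed at 0.153 and the torque is rising. Leaning, then swinging clockwise.

Call:
servo_tool(plan=[0,0,0,0.012,0,0,0,0,0,0,0,0,0,0,0,0,0,0,0,0])

```text
time_s: 15.45
tool_pos: [0.543, -0.1983, 0.0764]
ee_rot: [0.001, 0.612, 0.791, 0.001]
ft_force: [3.7, 1.7, 5.4]
finger_gap: 0.0243
finger_force: 19.6
```

```bash
python3 o.py; python3 bar.py|tail -1
```

```text
yaw 0.2537 torque [ 0.235 -0.475 -0.32 ] F [3.66 1.66 5.41] [ 0.543  -0.1983  0.0764] 0.0243 19.638438820838928
([404, 183, 18, 10, 121], array([ 0.5355, -0.1513]), 'ang', 0.153)
```

Call:
servo_tool(plan=[0,0,0,-0.08,0,0,0,-0.08,0,0,0,-0.08,0,0,0,-0.08,0,0,0,-0.08])

```text
time_s: 15.92
tool_pos: [0.5428, -0.1983, 0.0763]
ee_rot: [0.001, 0.729, 0.685, 0.001]
ft_force: [2.3, 1.9, 5.0]
finger_gap: 0.0242
finger_force: 19.7
```

Call:
servo_tool(plan=[0,0,0,-0.08,0,0,0,-0.08,0,0,0,-0.08,0,0,0,-0.08,0,0,0,-0.08])

```text
time_s: 16.33
tool_pos: [0.5426, -0.1983, 0.0763]
ee_rot: [0.001, 0.827, 0.562, 0.001]
ft_force: [1.3, 1.9, 7.0]
finger_gap: 0.0242
finger_force: 19.7
```

Call:
servo_tool(plan=[0,0,0,-0.025,0,0,0,0,0,0,0,0])

```text
time_s: 16.58
tool_pos: [0.5426, -0.1983, 0.0763]
ee_rot: [0.001, 0.832, 0.555, 0.001]
ft_force: [1.7, 0.6, 5.7]
finger_gap: 0.0242
finger_force: 19.7
```

```bash
python3 o.py; python3 bar.py|tail -1
```

```text
yaw -0.3933 torque [ 0.202 -0.258  0.132] F [1.66 0.59 5.69] [ 0.5426 -0.1983  0.0763] 0.0242 19.70127761363983
([404, 171, 18, 15, 127], array([ 0.5594, -0.151 ]), 'ang', -0.337)
```

Call:
servo_tool(plan=[0,0,0,-0.03,0,0,0,-0.02,0,0,0,0,0,0,0,0])

```text
time_s: 16.97
tool_pos: [0.5426, -0.1983, 0.0763]
ee_rot: [0.001, 0.842, 0.539, 0.001]
ft_force: [1.7, 1.4, 6.3]
finger_gap: 0.024
finger_force: 19.7
```

```bash
python3 o.py; python3 bar.py|tail -1
```

```text
yaw -0.4324 torque [ 0.199 -0.246  0.157] F [1.67 1.44 6.3 ] [ 0.5426 -0.1983  0.0763] 0.024 19.701718389987946
([404, 171, 18, 14, 121], array([ 0.5603, -0.1512]), 'ang', -0.356)
```

Call:
servo_tool(plan=[0,0,0,-0.02,0,0,0,0,0,0,0,0])

```text
time_s: 17.27
tool_pos: [0.5426, -0.1983, 0.0763]
ee_rot: [0.001, 0.847, 0.532, 0.001]
ft_force: [0.8, 0.2, 6.3]
finger_gap: 0.024
finger_force: 19.7
```

```bash
python3 o.py; python3 bar.py|tail -1
```

```text
yaw -0.4482 torque [ 0.243 -0.256  0.149] F [0.83 0.19 6.34] [ 0.5426 -0.1983  0.0763] 0.024 19.701147973537445
([404, 171, 18, 14, 121], array([ 0.5612, -0.1509]), 'ang', -0.37)
```

The clockwise swing now goes beyond the old stop. Continuing in small steps.

Call:
servo_tool(plan=[0,0,0,-0.03,0,0,0,-0.02,0,0,0,0,0,0,0,0])

```text
time_s: 17.65
tool_pos: [0.5426, -0.1983, 0.0763]
ee_rot: [0.001, 0.857, 0.516, 0.001]
ft_force: [0.6, 1.3, 6.6]
finger_gap: 0.024
finger_force: 19.7
```

```bash
python3 o.py; python3 bar.py|tail -1
```

```text
yaw -0.4875 torque [ 0.192 -0.294  0.12 ] F [0.55 1.26 6.57] [ 0.5426 -0.1983  0.0763] 0.024 19.706602692604065
([404, 171, 18, 14, 108], array([ 0.5622, -0.1517]), 'ang', -0.394)
```

Call:
servo_tool(plan=[0,0,0,-0.03,0,0,0,0,0,0,0,0])

```text
time_s: 17.95
tool_pos: [0.5426, -0.1982, 0.0763]
ee_rot: [0.001, 0.863, 0.505, 0.001]
ft_force: [1.2, 1.6, 5.3]
finger_gap: 0.0239
finger_force: 19.7
```

```bash
python3 o.py; python3 bar.py|tail -1
```

```text
yaw -0.5113 torque [ 0.161 -0.261  0.007] F [1.25 1.64 5.33] [ 0.5426 -0.1982  0.0763] 0.0239 19.729095697402954
([404, 171, 18, 14, 99], array([ 0.5647, -0.1511]), 'ang', -0.434)
```

Call:
servo_tool(plan=[0,0,0,-0.03,0,0,0,-0.02,0,0,0,0,0,0,0,0])

```text
time_s: 18.33
tool_pos: [0.5425, -0.1982, 0.0763]
ee_rot: [0.001, 0.873, 0.488, 0.001]
ft_force: [1.1, 1.5, 6.5]
finger_gap: 0.0242
finger_force: 19.7
```

```bash
python3 o.py; python3 bar.py p5.png|tail -1
```

```text
yaw -0.5505 torque [ 0.206 -0.239  0.02 ] F [1.08 1.49 6.52] [ 0.5425 -0.1982  0.0763] 0.0242 19.733996987342834
([404, 171, 18, 13, 85], array([ 0.5661, -0.1513]), 'ang', -0.461)
```

View pics/p5.png

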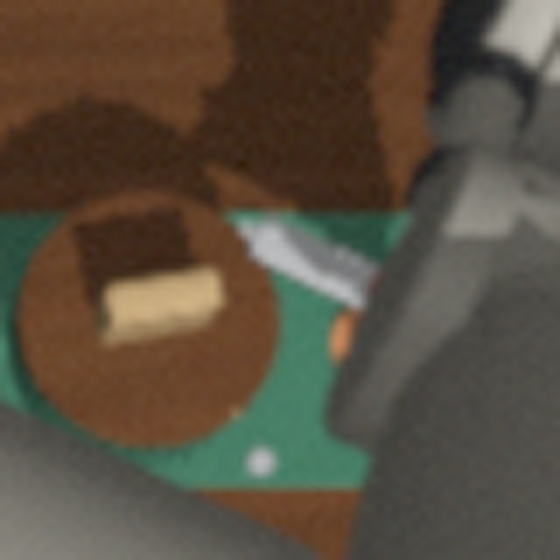

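The bar is near -0.47 with almost no torque, past the ±0.45 limit of the seized swings, so it appears free. Sweeping anticlockwise through the known range, then checking in steps.

Call:
servo_tool(plan=[0,0,0,0.07,0,0,0,0.09,0,0,0,0.09,0,0,0,0.09,0,0,0,0.09])

```text
time_s: 18.8
tool_pos: [0.5427, -0.1983, 0.0764]
ee_rot: [0.001, 0.777, 0.629, 0.001]
ft_force: [2.3, 0.6, 6.2]
finger_gap: 0.0241
finger_force: 19.7
```

Call:
servo_tool(plan=[0,0,0,0.09,0,0,0,0.09,0,0,0,0.09,0,0,0,0.09,0,0,0,0.09])

```text
time_s: 19.22
tool_pos: [0.5429, -0.1983, 0.0764]
ee_rot: [0.001, 0.654, 0.756, 0.001]
ft_force: [2.2, 1.1, 6.0]
finger_gap: 0.0238
finger_force: 19.7
```

Call:
servo_tool(plan=[0,0,0,0.06,0,0,0,0,0,0,0,0])

```text
time_s: 19.47
tool_pos: [0.5429, -0.1983, 0.0763]
ee_rot: [0.001, 0.638, 0.77, 0.001]
ft_force: [3.0, 1.6, 5.7]
finger_gap: 0.0242
finger_force: 19.7
```

```bash
python3 o.py; python3 bar.py|tail -1; python3 -c "
from station import env;print(env.get_obs()['joint_pos'])"
```

```text
yaw 0.1878 torque [ 0.282 -0.404 -0.022] F [3.   1.62 5.7 ] [ 0.5429 -0.1983  0.0763] 0.0242 19.653908908367157
([405, 183, 17, 11, 118], array([ 0.534 , -0.1513]), 'ang', 0.185)
[-4.83155186e-01  5.96155780e-01  1.57185580e+00  7.23628435e-04
  9.70644465e-01 -6.71117252e-01]
```

Call:
servo_tool(plan=[0,0,0,0.03,0,0,0,0.03,0,0,0,0.02,0,0,0,0])

```text
time_s: 19.85
tool_pos: [0.5429, -0.1983, 0.0764]
ee_rot: [0.001, 0.613, 0.79, 0.001]
ft_force: [3.1, 0.9, 5.6]
finger_gap: 0.024
finger_force: 19.6
```

```bash
python3 o.py; python3 bar.py|tail -1
```

```text
yaw 0.2512 torque [ 0.189 -0.447 -0.074] F [3.05 0.91 5.58] [ 0.5429 -0.1983  0.0764] 0.024 19.648047387599945
([405, 184, 16, 11, 115], array([ 0.5311, -0.1512]), 'ang', 0.243)
```

Call:
servo_tool(plan=[0,0,0,0.03,0,0,0,0.03,0,0,0,0.02,0,0,0,0])

```text
time_s: 20.23
tool_pos: [0.543, -0.1983, 0.0764]
ee_rot: [0.001, 0.588, 0.809, 0.001]
ft_force: [2.1, 2.4, 5.8]
finger_gap: 0.0238
finger_force: 19.6
```

```bash
python3 o.py; python3 bar.py|tail -1
```

```text
yaw 0.314 torque [ 0.2   -0.498 -0.108] F [2.05 2.41 5.82] [ 0.543  -0.1983  0.0764] 0.0238 19.643026292324066
([405, 184, 16, 13, 112], array([ 0.5283, -0.1512]), 'ang', 0.3)
```

Call:
servo_tool(plan=[0,0,0,0.03,0,0,0,0.03,0,0,0,0.02,0,0,0,0])

```text
time_s: 20.62
tool_pos: [0.543, -0.1983, 0.0764]
ee_rot: [0.002, 0.562, 0.827, 0.001]
ft_force: [2.8, 0.6, 6.2]
finger_gap: 0.0241
finger_force: 19.6
```

```bash
python3 o.py; python3 bar.py|tail -1
```

```text
yaw 0.3769 torque [ 0.253 -0.524 -0.05 ] F [2.76 0.63 6.16] [ 0.543  -0.1983  0.0764] 0.0241 19.63869720697403
([406, 185, 15, 13, 107], array([ 0.5252, -0.1518]), 'ang', 0.362)
```

The bar follows freely. Three more small steps takes it past 0.45.

Call:
servo_tool(plan=[0,0,0,0.03,0,0,0,0.03,0,0,0,0.02,0,0,0,0])

```text
time_s: 21.0
tool_pos: [0.543, -0.1983, 0.0764]
ee_rot: [0.002, 0.536, 0.844, 0.001]
ft_force: [2.2, 1.2, 5.8]
finger_gap: 0.0239
finger_force: 19.6
```

```bash
python3 o.py; python3 bar.py|tail -1
```

```text
yaw 0.4397 torque [ 0.278 -0.532 -0.017] F [2.17 1.23 5.78] [ 0.543  -0.1983  0.0764] 0.0239 19.6346515417099
([407, 186, 14, 13, 99], array([ 0.5219, -0.1516]), 'ang', 0.421)
```

Call:
servo_tool(plan=[0,0,0,0.03,0,0,0,0.03,0,0,0,0.02,0,0,0,0])

```text
time_s: 21.38
tool_pos: [0.5431, -0.1983, 0.0764]
ee_rot: [0.002, 0.509, 0.861, 0.0]
ft_force: [2.7, 3.0, 5.6]
finger_gap: 0.0242
finger_force: 19.6
```

```bash
python3 o.py; python3 bar.py|tail -1
```

```text
yaw 0.5025 torque [ 0.287 -0.53  -0.042] F [2.69 3.05 5.6 ] [ 0.5431 -0.1983  0.0764] 0.0242 19.630549550056458
([407, 187, 13, 14, 94], array([ 0.518 , -0.1513]), 'ang', 0.485)
```

Call:
servo_tool(plan=[0,0,0,0.03,0,0,0,0.03,0,0,0,0.02,0,0,0,0])

```text
time_s: 21.77
tool_pos: [0.5431, -0.1982, 0.0764]
ee_rot: [0.002, 0.482, 0.876, 0.0]
ft_force: [3.8, 1.8, 4.9]
finger_gap: 0.0238
finger_force: 19.6
```

```bash
python3 o.py; python3 bar.py|tail -1
```

```text
yaw 0.5653 torque [ 0.276 -0.552 -0.019] F [3.77 1.77 4.86] [ 0.5431 -0.1982  0.0764] 0.0238 19.626539647579193
([408, 189, 12, 13, 82], array([ 0.5147, -0.1517]), 'ang', 0.543)
```

Free. Completing the swing to about 1.2 rad, then releasing and rising.

Call:
servo_tool(plan=[0,0,0,0.09,0,0,0,0.09,0,0,0,0.09,0,0,0,0.09,0,0,0,0.09])

```text
time_s: 22.23
tool_pos: [0.5432, -0.1981, 0.0764]
ee_rot: [0.002, 0.319, 0.948, 0.0]
ft_force: [3.8, 1.4, 5.3]
finger_gap: 0.0241
finger_force: 19.6
```

Call:
servo_tool(plan=[0,0,0,0.09,0,0,0,0.09,0,0,0,0.09,0,0,0,0.08,0,0,0,0])

```text
time_s: 22.65
tool_pos: [0.5433, -0.198, 0.0764]
ee_rot: [0.002, 0.186, 0.983, 0.0]
ft_force: [4.6, 2.7, 5.6]
finger_gap: 0.0238
finger_force: 19.6
```

Call:
servo_tool(plan=[0,0,0,0,0,0,0,0,0,0,0,0,0,0,0,0,0,0,0,0], jaw=0.1)

```text
time_s: 23.07
tool_pos: [0.5414, -0.1981, 0.075]
ee_rot: [-0.0, 0.188, 0.982, 0.0]
ft_force: [-0.0, -0.2, -0.4]
finger_gap: 0.0387
finger_force: 0.0
```

Call:
servo_tool(plan=[0,0,0.4,0,0,0,0.8,0,0,0,0.8,0,0,0,0.8,0,0,0,0,0])

```text
time_s: 23.48
tool_pos: [0.5445, -0.1996, 0.194]
ee_rot: [0.005, 0.188, 0.982, -0.002]
ft_force: [1.5, 0.1, 0.5]
finger_gap: 0.0386
finger_force: 0.0
```

```bash
python3 o.py; python3 - <<'E'
from h import *
c=cap("side");t=cap("top")
a=c["image"][220:340,270:370];b=t["image"][120:240,360:460]
cv2.imwrite("pics/p6.png",cv2.resize(cv2.cvtColor(np.hstack([a,b]),4),(800,480),interpolation=2))
E
```

```text
yaw 1.1929 torque [-0.012 -0.047  0.031] F [1.51 0.14 0.54] [ 0.5445 -0.1996  0.194 ] 0.0386 0.0
```

View pics/p6.png

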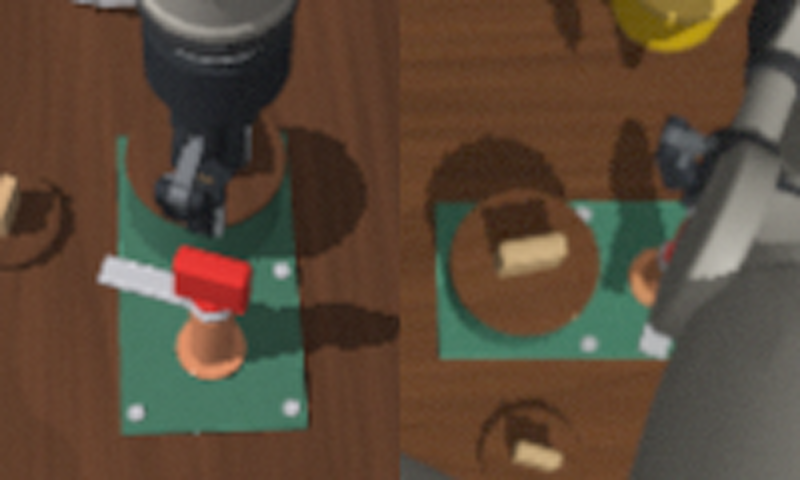

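The knob is whole and the bar points well clear of the lid (side crop: bar tip at (110,270), lid centre about (205,160)). Now the lid handle: (0.545,-0.0935), yaw +0.157.

Call:
servo_tool(plan=[0,0.29,0,-0.147,0,0.29,0,-0.147,0,0.29,0,-0.147,0,0.29,0,-0.147,0,0.29,0,-0.147], jaw=-0.4)

```text
time_s: 24.0
tool_pos: [0.5408, -0.1393, 0.1854]
ee_rot: [-0.002, 0.462, 0.887, -0.0]
ft_force: [-0.8, 0.6, 0.5]
finger_gap: 0.06
finger_force: 0.0
```

Call:
servo_tool(plan=[0,0.29,0,-0.147,0,0.29,0,-0.147,0,0.29,0,-0.147,0,0.29,0,-0.147,0,0,0,0])

```text
time_s: 24.42
tool_pos: [0.5408, -0.0918, 0.1856]
ee_rot: [-0.002, 0.652, 0.758, -0.0]
ft_force: [-0.2, -0.0, 0.9]
finger_gap: 0.0597
finger_force: 0.0
```

Call:
servo_tool(plan=[0,0,-0.9,0,0,0,-0.4,0,0,0,0,0,0,0,0,0])

```text
time_s: 24.75
tool_pos: [0.541, -0.094, 0.1341]
ee_rot: [-0.001, 0.65, 0.76, -0.001]
ft_force: [-0.0, -0.4, 0.5]
finger_gap: 0.06
finger_force: 0.0
```

```bash
python3 o.py; python3 - <<'E'
from h import *
c=cap("side");t=cap("top")
a=c["image"][220:340,270:370];b=t["image"][120:240,340:440]
cv2.imwrite("pics/p7.png",cv2.resize(cv2.cvtColor(np.hstack([a,b]),4),(800,480),interpolation=2))
E
```

```text
yaw 0.1559 torque [0.004 0.015 0.016] F [-0.02 -0.43  0.47] [ 0.541  -0.094   0.1341] 0.06 0.0
```

View pics/p7.png

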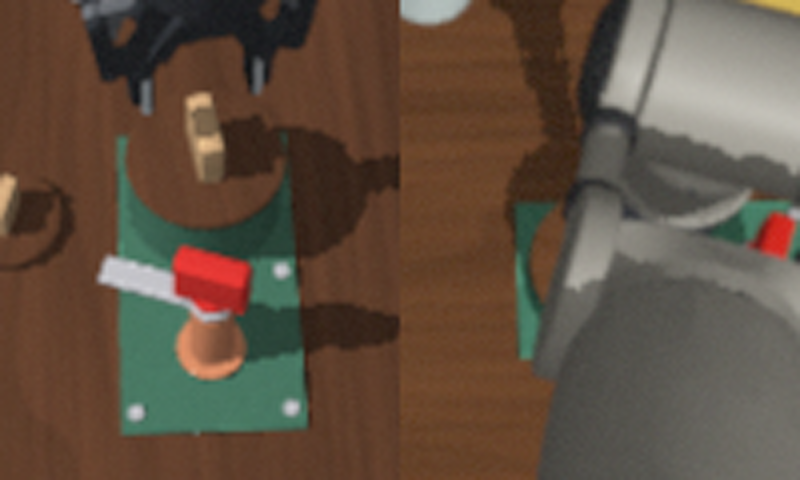

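The fingers (crop (147,108) and (260,90)) straddle the handle (200–213, 97–160) and line up with it. Descending and gripping.

Call:
servo_tool(plan=[0.1,0,-0.8,0,0,0,-0.5,0,0,0,-0.28,0,0,0,0,0,0,0,0,0])

```text
time_s: 25.27
tool_pos: [0.5463, -0.0941, 0.073]
ee_rot: [0.0, 0.65, 0.76, 0.0]
ft_force: [0.7, -0.2, -0.3]
finger_gap: 0.0597
finger_force: 0.0
```

Call:
servo_tool(plan=[0,0,0,0,0,0,0,0,0,0,0,0,0,0,0,0,0,0,0,0], jaw=1, squeeze=35)

```text
time_s: 25.68
tool_pos: [0.5463, -0.0939, 0.0732]
ee_rot: [0.001, 0.651, 0.759, 0.0]
ft_force: [-1.4, 0.2, 6.4]
finger_gap: 0.0154
finger_force: 35.5
```

Call:
servo_tool(plan=[0,0,0,0,0,0,0,0])

```text
time_s: 25.85
tool_pos: [0.5463, -0.0939, 0.0732]
ee_rot: [0.001, 0.651, 0.759, 0.0]
ft_force: [-1.4, -0.2, 6.4]
finger_gap: 0.0149
finger_force: 35.6
```

```bash
python3 o.py
```

```text
yaw 0.154 torque [ 0.048  0.251 -0.053] F [-1.42 -0.2   6.43] [ 0.5463 -0.0939  0.0732] 0.0149 35.58285892009735
```

Call:
servo_tool(plan=[0,0,0.15,0,0,0,0.25,0,0,0,0.4,0,0,0,0.5,0,0,0,0.6,0])

```text
time_s: 26.27
tool_pos: [0.5449, -0.0934, 0.1486]
ee_rot: [-0.001, 0.651, 0.759, -0.0]
ft_force: [0.3, -0.6, -1.7]
finger_gap: 0.0157
finger_force: 34.4
```

Call:
servo_tool(plan=[0,0,0.5,0,0,0,0.3,0,0,0.2,0,0,-0.06,0.4,0,0,-0.1,0.55,0,0])

```text
time_s: 26.68
tool_pos: [0.5391, -0.0477, 0.1797]
ee_rot: [-0.0, 0.651, 0.759, -0.0]
ft_force: [0.9, 1.2, -2.9]
finger_gap: 0.0158
finger_force: 34.4
```

Call:
servo_tool(plan=[-0.13,0.7,0,0,-0.13,0.7,0,0,-0.13,0.7,0,0,-0.13,0.7,0,0,-0.13,0.7,0,0])

```text
time_s: 27.1
tool_pos: [0.5121, 0.0941, 0.1794]
ee_rot: [-0.001, 0.651, 0.759, -0.0]
ft_force: [-0.1, -0.1, -1.6]
finger_gap: 0.0155
finger_force: 34.4
```

Call:
servo_tool(plan=[-0.13,0.7,0,0,-0.06,0.5,0,0,-0.03,0.3,0,0,0,0.15,0,0,0,0,0,0])

```text
time_s: 27.52
tool_pos: [0.5043, 0.1592, 0.1797]
ee_rot: [-0.0, 0.65, 0.76, -0.0]
ft_force: [0.0, -0.7, -0.7]
finger_gap: 0.0153
finger_force: 34.4
```

Call:
servo_tool(plan=[0,0,0,0,0,0,0,0])

```text
time_s: 27.68
tool_pos: [0.5048, 0.1573, 0.1799]
ee_rot: [0.0, 0.651, 0.759, -0.0]
ft_force: [0.2, -0.5, -2.2]
finger_gap: 0.0155
finger_force: 34.4
```

```bash
python3 o.py; python3 - <<'E'
from h import *
c=cap("side");t=cap("top")
print(proj(c,env.get_obs()["tool_pos"]))
a=c["image"][110:260,230:380];b=t["image"][120:270,230:380]
cv2.imwrite("pics/p8.png",cv2.resize(cv2.cvtColor(np.hstack([a,b]),4),(800,400),interpolation=2))
E
```

```text
yaw 0.1528 torque [-0.045 -0.011  0.023] F [ 0.21 -0.47 -2.2 ] [0.5048 0.1573 0.1799] 0.0155 34.42556083202362
[[299.73421326 156.88081937]]
```

View pics/p8.png

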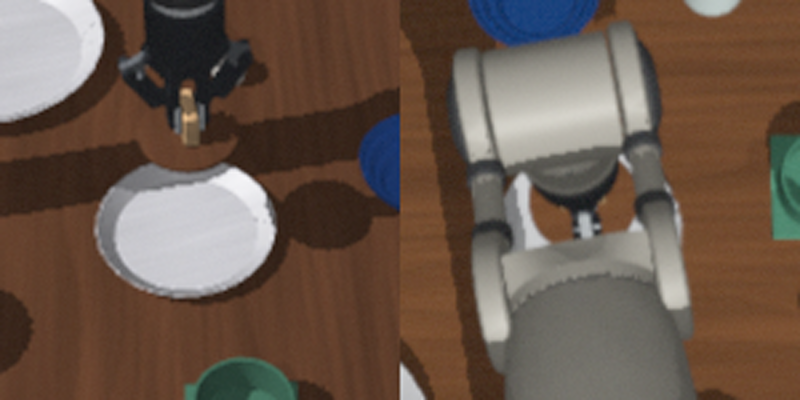

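The lid is held level, with the handle at crop (188,125), over the dish centred at (187,228). Lowering, then feeling for the floor.

Call:
servo_tool(plan=[0,0.05,-0.5,0,0,0,-0.8,0,0,0,-0.9,0,0,0,-0.7,0,0,0,-0.4,0])

```text
time_s: 28.2
tool_pos: [0.503, 0.1591, 0.045]
ee_rot: [-0.001, 0.651, 0.759, -0.002]
ft_force: [-1.0, 1.0, -1.7]
finger_gap: 0.0152
finger_force: 34.4
```

Call:
servo_tool(plan=[0,0,-0.15,0,0,0,-0.08,0,0,0,0,0,0,0,0,0])

```text
time_s: 28.53
tool_pos: [0.5056, 0.1602, 0.0401]
ee_rot: [0.001, 0.651, 0.759, 0.001]
ft_force: [0.6, 0.5, -2.1]
finger_gap: 0.0153
finger_force: 34.4
```

Call:
servo_tool(plan=[0,0,-0.06,0,0,0,-0.03,0,0,0,0,0,0,0,0,0])

```text
time_s: 28.87
tool_pos: [0.5048, 0.1604, 0.0357]
ee_rot: [0.0, 0.651, 0.759, 0.0]
ft_force: [-0.3, 0.8, -2.5]
finger_gap: 0.0157
finger_force: 34.4
```

Expected contact is at about 0.027.

Call:
servo_tool(plan=[0,0,-0.07,0,0,0,-0.05,0,0,0,-0.03,0,0,0,0,0,0,0,0,0])

```text
time_s: 29.28
tool_pos: [0.5045, 0.1603, 0.0291]
ee_rot: [-0.0, 0.651, 0.759, -0.0]
ft_force: [-0.5, -0.0, -1.9]
finger_gap: 0.0159
finger_force: 34.4
```

Call:
servo_tool(plan=[0,0,-0.03,0,0,0,-0.02,0,0,0,0,0,0,0,0,0])

```text
time_s: 29.62
tool_pos: [0.5046, 0.1603, 0.0273]
ee_rot: [0.0, 0.651, 0.759, 0.0]
ft_force: [-0.3, -0.1, -2.1]
finger_gap: 0.0159
finger_force: 34.5
```

Call:
servo_tool(plan=[0,0,-0.03,0,0,0,0,0,0,0,0,0])

```text
time_s: 29.87
tool_pos: [0.5046, 0.1603, 0.0272]
ee_rot: [0.0, 0.651, 0.759, 0.0]
ft_force: [-4.3, -0.3, 8.6]
finger_gap: 0.0158
finger_force: 36.0
```

Call:
servo_tool(plan=[0,0,-0.03,0,0,0,0,0,0,0,0,0])

```text
time_s: 30.12
tool_pos: [0.5046, 0.1603, 0.0272]
ee_rot: [0.0, 0.651, 0.759, 0.0]
ft_force: [-8.1, -1.8, 19.5]
finger_gap: 0.0157
finger_force: 37.7
```

Touchdown. Relieving the load, then opening.

Call:
servo_tool(plan=[0,0,0.04,0,0,0,0,0,0,0,0,0])

```text
time_s: 30.37
tool_pos: [0.505, 0.1604, 0.0272]
ee_rot: [0.0, 0.651, 0.759, 0.0]
ft_force: [-2.3, 0.0, 7.9]
finger_gap: 0.016
finger_force: 35.9
```

Call:
servo_tool(plan=[0,0,0,0,0,0,0,0,0,0,0,0,0,0,0,0,0,0,0,0], jaw=0)

```text
time_s: 30.78
tool_pos: [0.5045, 0.1603, 0.0263]
ee_rot: [-0.0, 0.651, 0.759, -0.0]
ft_force: [0.4, 0.4, -0.4]
finger_gap: 0.0427
finger_force: 0.0
```

Call:
servo_tool(plan=[0,0,0.3,0,0,0,0.7,0,0,0,0.9,0,0,0,0.9,0,0,0,0.9,0])

```text
time_s: 31.2
tool_pos: [0.5042, 0.1602, 0.1759]
ee_rot: [-0.0, 0.651, 0.759, -0.0]
ft_force: [1.0, -0.2, -0.1]
finger_gap: 0.0427
finger_force: 0.0
```

Call:
servo_tool(plan=[-0.5,0.3,0.8,0,-0.8,0.6,0.3,0,-0.8,0.8,0,0,-0.5,0.8,0,0,0,0,0,0])

```text
time_s: 31.62
tool_pos: [0.3994, 0.2617, 0.2191]
ee_rot: [-0.001, 0.649, 0.761, 0.001]
ft_force: [-0.7, -0.1, 0.5]
finger_gap: 0.0422
finger_force: 0.0
```

```bash
python3 o.py; python3 - <<'E'
from h import *
c=cap("side");t=cap("top")
a=c["image"][100:340,230:430];b=t["image"][80:320,260:460]
cv2.imwrite("pics/p9.png",cv2.resize(cv2.cvtColor(np.hstack([a,b]),4),(800,480),interpolation=2))
E
```

```text
yaw 0.1585 torque [-0.002  0.035 -0.039] F [-0.66 -0.12  0.49] [0.3994 0.2617 0.2191] 0.0422 0.0
```

View pics/p9.png

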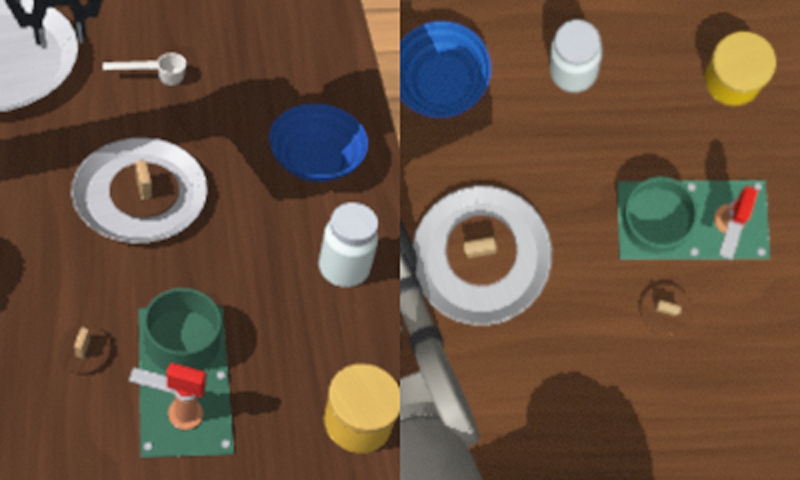

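The lid lies flat and centred in the small dish (crop (140,190) and (480,250)). The canister is open, the latch is clear, and the bystanders are undisturbed. Handing in.

```bash
python3 -c "
from station import env;print(env.job_done())"
```

```text
the job is handed in; nothing more can be done
None
```

I worked the seized latch free with the neck intact and swung the bar about 1.2 rad anticlockwise, clear of the lid. The larger lid now lies flat and right way up in the smaller dish, the jar, tin, bowl and scoop were not touched, and I handed the job in at about 32 s.

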